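# Find the sign base that rocks

## Robot

A 6-joint arm with a two-finger parallel gripper is mounted at the origin on a cart in front of the work surface, level with it; the furniture and walls round the work are solid. World frame = base frame: x ahead of the robot, y to its left, z up, the work surface at z = 0. Lengths are in m, angles in degrees, forces in N, time in s.
With the tool pointing down it reaches from about 0.25 to 0.725 m from the base axis. Payload 9.7 kg.
Tool frame: the origin (TCP) lies midway between the tips of the shut fingers; the grasp point (between the pads) lies 19 mm behind it; z points along the fingers, y is the line along which they close (so a half turn about z gives the same grasp; the last joint's range is limited). The gripper opens to 85 mm and grips with 20 to 120 N. Pads are 22 mm wide; open, the fingers measure 114 mm over their backs; the gripper's body (76 mm by 85 mm) begins 54 mm behind the grasp point. The pads swing forward as they close: fully open they stand 13 mm farther back than shut.
Start: joints at [64.458, 4.979, 10.078, 95.1, 0, 90], TCP at [0.237, 0.496, 0.231] pointing down, gripper open.
Joint ranges: [-179.16, 179.16], [-48.56, 103.87], [-65.8, 70.77], [-126.05, 130.52], [-82.76, 87.17], [-180, 180]. Speed limits (degrees/s): [127.2, 127.2, 147.25, 180, 180, 180].

## Interface

Orientations are given as [roll, pitch, yaw] about the fixed x, y, z axes, in that order (R = Rz(yaw) Ry(pitch) Rx(roll)).
In Python, from workcell import * gives the robot as it stands.
- The arm moves only by the tool servo_tool, never from a script. Its argument "moves" is a list of rows, each a list of 4 numbers: the shift along the world's x, y, z in cm, then the turn about the world's z in rad. A call has 1 to 20 rows; each row is the pose to reach, as a shift and turn from the pose commanded when the call began; what a row does not reach only later rows make up. A row lasts 1/12 s, in which the tool goes at most 41.7 mm and 7.16 degrees, less where a joint would pass 70% of its speed; a pose out of reach is approached as far as the arm can. A call with a gripper value outside its range is refused whole. "claw" is the closure, from 0 (fully open) to 1 (shut), set as the call begins (left out, the last holds). The fingers move at their own pace and stop on an object; "force" is the grip in N (left out, the last holds). Time passes only in rows, so rows that repeat a pose let the fingers close. It gives the time, the measured TCP pose, the force, the opening and the grip force at its end, in the units of the state.
- get_obs(): the state, without advancing time (a new reading comes with each control period).
- camera(name): name is "scene" or "top" or "wrist"; returns the picture (480x640x3 uint8, red, green, blue); there is no depth.
- get_calibration(name): a dict with "fx", "fy", "cx", "cy" (pixels), "k1" (the pictures are not rectified: a ray, as slopes to the right and down, at radius r is drawn at 1 + k1 r^2 times it, then the intrinsics apply), "rvec" (rotation vector, rad) and "tvec" (3), from world to camera coordinates, as OpenCV has them; the wrist camera has in their place "tool_from_camera" (4x4, takes a point from camera to tool coordinates, whose origin is the TCP and whose axes are the flange's). Camera axes: x right, y down, z forward; pixel columns grow to the right and rows downward; lengths in m; the calibration is good to about 2 mm. A picture is of the moment at which its call begins: read the wrist's pose just before it. get_calibration takes no time and is no camera call.
- job_done(): hands the job in; it is judged then, once.
The state is a dict: "time": time; "q": joint angles; "qd": joint speeds; "joint_efforts": joint torques, N m; "ee_pos": TCP position; "tcp_rot": TCP orientation; "wrist_force": force on the tool from outside, world axes, zero at the start; "torque": the same for the moment, N m; "opening": finger opening in m; "grasp_force": force on a finger pad.
Only numpy, scipy, OpenCV 4.12 (cv2) and the standard library are available. Lean on these libraries where they do the work, as an engineer would, in place of code of your own. Each camera call takes 0.05 s, during which the arm holds its last target. There are 200 camera calls.

## Task

Three blue sign bases stand on the worktop round the black desk tray, and one of them rocks. Press lightly on the corners of each in turn until you have felt which one rocks, then lift that one by its boss and set it down gently, flat and upright, on the middle of the red reject mat in the desk tray. Press no harder than a light fingertip, and leave the two sound bases where they stand.

Things in the scene. Friction and masses are not known exactly. Their poses are not given: they have to be found in the camera images.
- base_a: one of three look-alike sign bases, 0.35 kg: blue rubber-coated square plate 66 x 66 x 10 mm, four rubber feet (12 mm dia) under (x, y) = (+-24.5, +-24.5) mm, metal boss in the middle, 22 mm dia, 28 mm high (the grip). Origin: centre of the underside, at the soles of the feet; z up, x and y along the edges. Plate top, where corners are pressed, at z = 14 mm; boss top at z = 42 mm
- base_b: one of three look-alike sign bases, 0.35 kg: blue rubber-coated square plate 66 x 66 x 10 mm, four rubber feet (12 mm dia) under (x, y) = (+-24.5, +-24.5) mm, metal boss in the middle, 22 mm dia, 28 mm high (the grip). Origin: centre of the underside, at the soles of the feet; z up, x and y along the edges. Plate top, where corners are pressed, at z = 14 mm; boss top at z = 42 mm
- base_c: one of three look-alike sign bases, 0.35 kg: blue rubber-coated square plate 66 x 66 x 10 mm, four rubber feet (12 mm dia) under (x, y) = (+-24.5, +-24.5) mm, metal boss in the middle, 22 mm dia, 28 mm high (the grip). Origin: centre of the underside, at the soles of the feet; z up, x and y along the edges. Plate top, where corners are pressed, at z = 14 mm; boss top at z = 42 mm
- worktop: the flat white worktop, top at world z = 0 (its origin lies below it, behind the tray). The three bases stand directly on it, left and right of the tray. One has one foot 2 mm short but, by hidden ballast, still stands level; pressed with 2 to 5 N over that foot it tips (0.06 rad): the foot sinks 2 mm, the fingertips 1.3 to 2 mm; it comes back when let go. No other corner gives over 0.3 mm
- reject_mat: thin red plastic mat, fixed, 106 x 106 x 2 mm, lying on the floor of the desk tray; origin: centre of its underside, 3 mm above the worktop; edges parallel to world x and y
- desk_tray: black open desk tray, fixed, 160 (x) x 280 (y) mm, walls up to 27 mm high, floor 3 mm; origin: centre of its underside. A wall at y = -22 mm, 20 mm high, parts it into a wide left compartment (157 mm in y) and a narrow right one (114 mm in y); the mat lies in one, a pad of sticky notes in the other

How it is judged:
By the outcome, as a careful person would: the job done as asked, in the order asked, and still so for the second after the job is handed in, with the robot touching nothing.
It also fails if it takes over 72 s, if anything falls off the work surface, if the arm or the gripper's body presses on something with over 40 N, if the wrist force passes 120 N, or if a joint passes its speed limit or range.

## Working session

There is one attempt and no reset: what is moved stays moved. The work goes in short steps, Python scripts to look and compute and a tool call to move; the robot and the scene stay as the last step left them, time stands still between calls to the robot, and variables do not carry over. Pictures are saved under pics/ and viewed, at most 10 in all, crops included, and the job is handed in when it is done.

Besides the shell and the picture viewer there is one more tool, called by a JSON object that holds its "method" and its "body", one argument or row to a line. servo_tool: Moves the arm, as the interface text tells. Its arguments: {"type":"object","properties":{"moves":{"type":"array","items":{"type":"array","items":{"type":"number"}}},"claw":{"type":"number"},"force":{"type":"number"}},"required":["moves"]}

```bash
mkdir -p pics; ls; python3 - <<'E'
from workcell import *
import cv2
for n in ("top","scene"):
    cv2.imwrite(f"pics/{n}0.png",camera(n)[:,:,::-1])
    print(n,get_calibration(n))
print(get_calibration("wrist"))
print(get_obs())
E
```

```text
pics
top {'fx': 555.8679070163283, 'fy': 555.8679070163283, 'cx': 311.06641665356216, 'cy': 237.9881359703059, 'k1': 0.03392627460197084, 'rvec': array([ 2.11768978, -2.18137148,  0.0955411 ]), 'tvec': array([-0.03582814,  0.57688786,  1.21467291])}
scene {'fx': 570.5321038467225, 'fy': 570.5321038467225, 'cx': 317.8006045712881, 'cy': 232.95321162752194, 'k1': -0.05278235707675175, 'rvec': array([ 2.3049368 , -0.89485483,  0.34124336]), 'tvec': array([-0.47892832,  0.297851  ,  1.00781769])}
{'fx': 347.3601602438955, 'fy': 347.3601602438955, 'cx': 320.92408847018754, 'cy': 243.14975573491392, 'k1': -0.02989410079162766, 'tool_from_camera': array([[-1.38759012e-03, -9.65002771e-01, -2.62236015e-01,
         6.75228576e-02],
       [ 9.99998997e-01, -1.26499051e-03, -6.36332848e-04,
        -5.74948420e-04],
       [ 2.82336893e-04, -2.62236635e-01,  9.65003558e-01,
        -1.43885276e-01],
       [ 0.00000000e+00,  0.00000000e+00,  0.00000000e+00,
         1.00000000e+00]])}
{'time': 0.1, 'q': array([6.44557861e+01, 5.00609857e+00, 1.00403948e+01, 9.51004339e+01,
       2.12671501e-04, 8.99998858e+01]), 'qd': array([ 0.00410328, -0.10688145,  0.17523038,  0.06912541,  0.04001433,
       -0.03260765]), 'joint_efforts': array([ 4.01644838e-04, -5.21561086e+01,  4.65654516e+01,  1.60486816e-02,
       -4.82796872e-05,  3.87426564e-05]), 'ee_pos': array([0.2370743 , 0.49605356, 0.23068427]), 'tcp_rot': array([-1.79933862e+02, -2.12803147e-04,  1.54455900e+02]), 'wrist_force': array([ 0.02665098,  0.11193718, -0.24856848]), 'torque': array([ 0.02575013, -0.00049713,  0.01751739]), 'grasp_force': 0.0, 'opening': 0.0857230595385657}
```

View pics/top0.png

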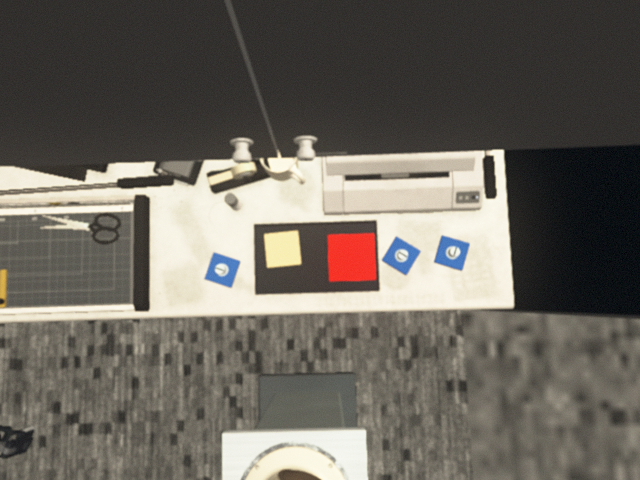

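```bash
cat > h.py <<'E'
import numpy as np, cv2
from workcell import *
def ray2world(name,uv,z,obs=None):
    c=get_calibration(name); uv=np.atleast_2d(uv).astype(float)
    d=(uv-[c["cx"],c["cy"]])/[c["fx"],c["fy"]]
    s=d.copy()
    for _ in range(20): s=d/(1+c["k1"]*(s**2).sum(1,keepdims=True))
    r=np.c_[s,np.ones(len(s))]
    if name=="wrist":
        from scipy.spatial.transform import Rotation as R
        T=np.eye(4);T[:3,:3]=R.from_euler("xyz",obs["tcp_rot"],degrees=True).as_matrix();T[:3,3]=obs["ee_pos"]
        M=T@c["tool_from_camera"]; o=M[:3,3]; w=r@M[:3,:3].T
    else:
        Rm=cv2.Rodrigues(c["rvec"])[0]; o=-Rm.T@c["tvec"]; w=r@Rm
    return (o+w*((z-o[2])/w[:,2:]))[:,:2]
def quads(name,mask,z,obs=None,amin=200):
    n,l,st,ce=cv2.connectedComponentsWithStats(mask.astype(np.uint8))
    out=[]
    for i in range(1,n):
        if st[i,4]<amin: continue
        cs=cv2.findContours((l==i).astype(np.uint8),cv2.RETR_EXTERNAL,cv2.CHAIN_APPROX_NONE)[0][0][:,0]
        w=ray2world(name,cs,z,obs)*1000
        r=cv2.minAreaRect(w.astype(np.float32)); out.append((ce[i].round(),np.round(r[0],1),np.round(r[1],1),round(r[2],1)))
    return out
def masks(im):
    im=im.astype(int); R,G,B=im[...,0],im[...,1],im[...,2]
    return (B>R+60)&(B>G+20),(R>G+90)&(R>B+90),(R+G+B<130)
E
python3 - <<'E'
from h import *
for n in("top","scene"):
    im=cv2.imread(f"pics/{n}0.png")[:,:,::-1]; b,r,k=masks(im)
    print(n)
    for q in quads(n,b,.014): print("blue",*q)
    for q in quads(n,r,.005): print("red",*q)
# tray corners in the top view
print(ray2world("top",[[255,224],[376,222],[379,290],[256,293]],.027))
E
```

```text
top
blue [401. 255.] [ 532.3 -253.9] [62.1 62.3] 56.7
blue [451. 253.] [ 535.3 -367.7] [62.7 62.2] 71.3
blue [222. 270.] [511.8 152. ] [62.5 61.3] 69.9
red [351. 257.] [ 532.8 -142.9] [108.3 108.4] 0.0
scene
blue [228. 210.] [509.8 147.7] [65.4 62. ] 70.4
blue [361. 318.] [ 530.  -256.9] [64.8 62.8] 56.9
blue [406. 355.] [ 533.2 -370.3] [64.6 63.4] 71.3
red [321. 283.] [ 531.8 -141.2] [101.5 107. ] 90.0
[[ 0.61208734  0.07338545]
 [ 0.60789627 -0.20005492]
 [ 0.45529242 -0.20034567]
 [ 0.45644631  0.07366864]]
```

View pics/scene0.png

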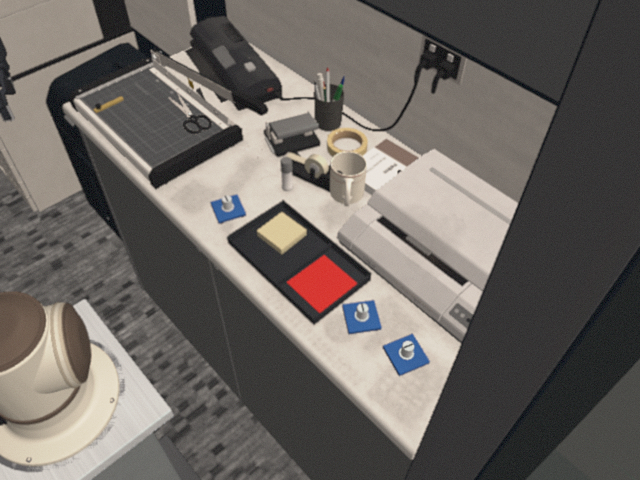

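{"method": "servo_tool", "body": {
  "moves": [
    [27.4, -34.6, -8, 0.096],
    [27.4, -34.6, -8, 0.096],
    [27.4, -34.6, -8, 0.096],
    [27.4, -34.6, -8, 0.096],
    [27.4, -34.6, -8, 0.096],
    [27.4, -34.6, -8, 0.096],
    [27.4, -34.6, -8, 0.096],
    [27.4, -34.6, -8, 0.096],
    [27.4, -34.6, -8, 0.096],
    [27.4, -34.6, -8, 0.096],
    [27.4, -34.6, -8, 0.096],
    [27.4, -34.6, -8, 0.096],
    [27.4, -34.6, -8, 0.096],
    [27.4, -34.6, -8, 0.096],
    [27.4, -34.6, -8, 0.096]
  ],
  "claw": 1
}}

```text
time: 1.35
ee_pos: [0.5107, 0.1511, 0.1515]
tcp_rot: [180.0, -0.0, 160.0]
wrist_force: [0.3, 0.6, 0.7]
opening: -0.0001
grasp_force: 0.0
```

```bash
python3 - <<'E'
from h import *
o=get_obs(); im=camera("wrist"); cv2.imwrite("pics/w1.png",im[:,:,::-1])
print({k:np.round(o[k],4) for k in("time","q","ee_pos","tcp_rot","wrist_force","opening")})
for q in quads("wrist",masks(im)[0],.014,o): print(*q)
E
```

```text
{'time': np.float64(1.35), 'q': array([ 1.64768e+01,  1.69820e+00, -2.18370e+00,  8.61126e+01,
        9.20000e-03,  3.64553e+01]), 'ee_pos': array([0.5107, 0.1511, 0.1515]), 'tcp_rot': array([ 1.799894e+02, -1.100000e-03,  1.600215e+02]), 'wrist_force': array([0.3055, 0.6496, 0.6565]), 'opening': np.float64(-0.0001)}
[322. 229.] [509.  152.3] [63.7 62.3] 69.9
```

View pics/w1.png

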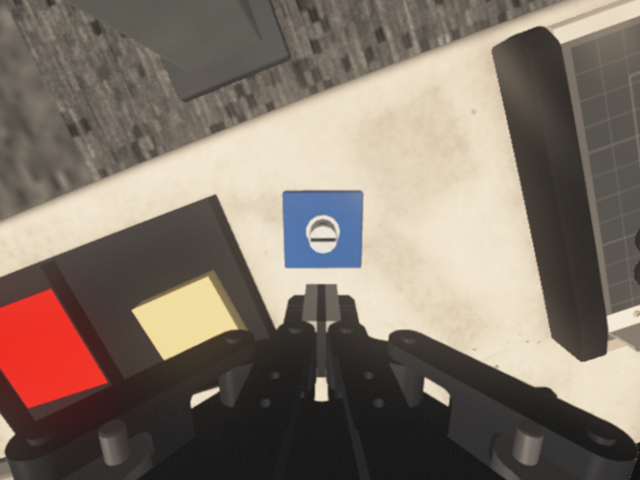

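{"method": "servo_tool", "body": {
  "moves": [
    [3.2, 1.7, -4],
    [3.2, 1.7, -8],
    [3.2, 1.7, -11],
    [3.2, 1.7, -12.6],
    [3.2, 1.7, -13.3],
    [3.2, 1.7, -13.4],
    [3.2, 1.7, -13.4],
    [3.2, 1.7, -13.4],
    [3.2, 1.7, -13.4]
  ]
}}

```text
validation failed for argument at $.mo...
```

{"method": "servo_tool", "body": {
  "moves": [
    [3.2, 1.7, -4, 0],
    [3.2, 1.7, -8, 0],
    [3.2, 1.7, -11, 0],
    [3.2, 1.7, -12.6, 0],
    [3.2, 1.7, -13.3, 0],
    [3.2, 1.7, -13.4, 0],
    [3.2, 1.7, -13.4, 0],
    [3.2, 1.7, -13.4, 0],
    [3.2, 1.7, -13.4, 0]
  ]
}}

```text
time: 2.15
ee_pos: [0.5442, 0.1678, 0.0194]
tcp_rot: [179.9, 0.1, 160.0]
wrist_force: [-0.4, -0.3, 0.3]
opening: 0.0005
grasp_force: 0.0
```

```bash
python3 - <<'E'
from h import *
o=get_obs(); print({k:np.round(o[k],4) for k in("time","ee_pos","tcp_rot","wrist_force","torque")})
E
```

```text
{'time': np.float64(2.15), 'ee_pos': array([0.5442, 0.1678, 0.0194]), 'tcp_rot': array([1.798889e+02, 1.478000e-01, 1.599723e+02]), 'wrist_force': array([-0.4011, -0.3371,  0.345 ]), 'torque': array([-0.0489, -0.0015, -0.0343])}
```

{"method": "servo_tool", "body": {
  "moves": [
    [0, 0, 0, 0],
    [0, 0, 0, 0],
    [0, 0, 0, 0]
  ]
}}

```text
time: 2.4
ee_pos: [0.5434, 0.1673, 0.0178]
tcp_rot: [180.0, 0.0, 160.0]
wrist_force: [0.6, -0.3, 0.2]
opening: -0.0001
grasp_force: 0.0
```

{"method": "servo_tool", "body": {
  "moves": [
    [0, 0, -0.1, 0],
    [0, 0, -0.2, 0],
    [0, 0, -0.25, 0],
    [0, 0, -0.25, 0],
    [0, 0, -0.25, 0],
    [0, 0, -0.25, 0]
  ]
}}

```text
time: 2.9
ee_pos: [0.5432, 0.1672, 0.0147]
tcp_rot: [-180.0, -0.0, 160.0]
wrist_force: [0.2, 0.6, -0.0]
opening: 0.0
grasp_force: 0.0
```

{"method": "servo_tool", "body": {
  "moves": [
    [0, 0, -0.05, 0],
    [0, 0, -0.1, 0],
    [0, 0, -0.1, 0],
    [0, 0, -0.1, 0],
    [0, 0, -0.1, 0]
  ]
}}

```text
time: 3.32
ee_pos: [0.5432, 0.1673, 0.0141]
tcp_rot: [180.0, 0.0, 160.0]
wrist_force: [-1.2, -0.6, 3.5]
opening: -0.0002
grasp_force: 2.0
```

{"method": "servo_tool", "body": {
  "moves": [
    [0, 0, -0.02, 0],
    [0, 0, -0.02, 0],
    [0, 0, -0.02, 0]
  ]
}}

```text
time: 3.57
ee_pos: [0.5432, 0.1673, 0.014]
tcp_rot: [180.0, 0.0, 160.0]
wrist_force: [-2.2, 0.2, 5.6]
opening: 0.0001
grasp_force: 3.0
```

{"method": "servo_tool", "body": {
  "moves": [
    [0, 0, 0.4, 0],
    [-1, 0.4, 0.8, 0],
    [-3, 1.1, 0.8, 0],
    [-5, 1.8, 0.8, 0],
    [-5, 1.8, 0.6, 0],
    [-5, 1.8, 0.4, 0],
    [-5, 1.8, 0.25, 0],
    [-5, 1.8, 0.15, 0],
    [-5, 1.8, 0.1, 0],
    [-5, 1.8, 0.06, 0],
    [-5, 1.8, 0.02, 0],
    [-5, 1.8, 0.02, 0],
    [-5, 1.8, 0.02, 0],
    [-5, 1.8, 0.02, 0],
    [-5, 1.8, 0.02, 0]
  ]
}}

```text
time: 4.82
ee_pos: [0.4933, 0.1852, 0.0139]
tcp_rot: [180.0, 0.0, 160.0]
wrist_force: [1.4, -0.8, 1.3]
opening: 0.0002
grasp_force: 0.6
```

{"method": "servo_tool", "body": {
  "moves": [
    [0, 0, -0.03, 0],
    [0, 0, -0.03, 0],
    [0, 0, -0.03, 0],
    [0, 0, -0.03, 0]
  ]
}}

```text
time: 5.15
ee_pos: [0.4932, 0.1853, 0.0136]
tcp_rot: [180.0, 0.0, 160.0]
wrist_force: [0.7, -0.7, 1.9]
opening: 0.0001
grasp_force: 0.7
```

{"method": "servo_tool", "body": {
  "moves": [
    [0, 0, -0.03, 0],
    [0, 0, -0.05, 0],
    [0, 0, -0.05, 0],
    [0, 0, -0.05, 0],
    [0, 0, -0.05, 0]
  ]
}}

```text
time: 5.57
ee_pos: [0.4932, 0.1854, 0.013]
tcp_rot: [180.0, -0.0, 160.0]
wrist_force: [1.2, 1.2, 1.8]
opening: 0.0001
grasp_force: 1.2
```

{"method": "servo_tool", "body": {
  "moves": [
    [0, 0, -0.03, 0],
    [0, 0, -0.06, 0],
    [0, 0, -0.06, 0],
    [0, 0, -0.06, 0],
    [0, 0, -0.06, 0]
  ]
}}

```text
time: 5.98
ee_pos: [0.4931, 0.1854, 0.0125]
tcp_rot: [180.0, -0.0, 160.0]
wrist_force: [-0.5, 2.7, 4.3]
opening: 0.0001
grasp_force: 2.0
```

{"method": "servo_tool", "body": {
  "moves": [
    [0, 0, 0.5, 0],
    [0, 0, 4, 0],
    [1.6, -3.3, 8, 0],
    [1.6, -3.3, 9, 0],
    [1.6, -3.3, 9, 0],
    [1.6, -3.3, 9, 0],
    [1.6, -3.3, 9, 0],
    [1.6, -3.3, 9, 0]
  ]
}}

```text
time: 6.65
ee_pos: [0.5083, 0.1522, 0.101]
tcp_rot: [-179.9, -0.1, 160.0]
wrist_force: [-0.1, 0.2, -0.3]
opening: 0.0002
grasp_force: 0.0
```

{"method": "servo_tool", "body": {
  "moves": [
    [0, 0, 0, 0],
    [0, 0, 0, 0],
    [0, 0, 0, 0]
  ],
  "claw": 0.4,
  "force": 30
}}

```text
time: 6.9
ee_pos: [0.5088, 0.1524, 0.1018]
tcp_rot: [-180.0, -0.0, 160.0]
wrist_force: [-0.0, -0.6, -1.3]
opening: 0.0358
grasp_force: 0.0
```

```bash
python3 - <<'E'
from h import *
o=get_obs(); im=camera("wrist"); cv2.imwrite("pics/w2.png",im[:,:,::-1])
print({k:np.round(o[k],4) for k in("time","ee_pos","tcp_rot","wrist_force","opening")})
for q in quads("wrist",masks(im)[0],.014,o): print(*q)
E
```

```text
{'time': np.float64(6.9), 'ee_pos': array([0.5088, 0.1524, 0.1018]), 'tcp_rot': array([-1.799628e+02, -4.530000e-02,  1.599813e+02]), 'wrist_force': array([-0.025 , -0.6285, -1.2507]), 'opening': np.float64(0.0358)}
[321. 246.] [509.3 152.2] [63.9 62.3] 69.9
```

View pics/w2.png

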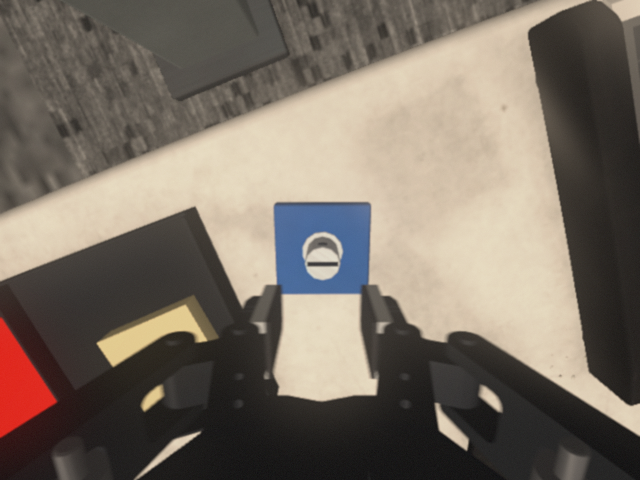

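{"method": "servo_tool", "body": {
  "moves": [
    [0, 0, -3, 0],
    [0, 0, -5.5, 0],
    [0, 0, -7.3, 0],
    [0, 0, -8, 0],
    [0, 0, -8.2, 0],
    [0, 0, -8.2, 0],
    [0, 0, -8.2, 0],
    [0, 0, -8.2, 0],
    [0, 0, -8.2, 0]
  ],
  "claw": 0.45
}}

```text
time: 7.7
ee_pos: [0.5098, 0.1525, 0.0215]
tcp_rot: [179.9, 0.1, 160.0]
wrist_force: [1.0, 0.5, -0.1]
opening: 0.0472
grasp_force: 0.0
```

{"method": "servo_tool", "body": {
  "moves": [
    [0, 0, 0, 0],
    [0, 0, 0, 0],
    [0, 0, 0, 0],
    [0, 0, 0, 0],
    [0, 0, 0, 0],
    [0, 0, 0, 0]
  ],
  "claw": 1,
  "force": 40
}}

```text
time: 8.2
ee_pos: [0.5094, 0.1523, 0.021]
tcp_rot: [180.0, 0.0, 160.0]
wrist_force: [-1.7, -0.6, 5.4]
opening: 0.0205
grasp_force: 39.2
```

{"method": "servo_tool", "body": {
  "moves": [
    [0, 0, 0.3, 0],
    [0, 0, 1, 0],
    [0, 0, 2.5, 0],
    [0, 0, 4.5, 0],
    [0, 0, 7, 0],
    [0, 0, 8, 0],
    [0, 0, 8, 0],
    [0, 0, 8, 0]
  ]
}}

```text
time: 8.87
ee_pos: [0.5093, 0.1523, 0.1001]
tcp_rot: [180.0, 0.0, 160.0]
wrist_force: [0.4, 0.4, -3.4]
opening: 0.0201
grasp_force: 39.4
```

{"method": "servo_tool", "body": {
  "moves": [
    [0.1, -1, 0, 0.03],
    [0.3, -3, 0, 0.06],
    [0.5, -6, 0, 0.1],
    [0.7, -9, 0, 0.14],
    [0.9, -12, 0, 0.18],
    [1.2, -15, 0, 0.22],
    [1.4, -18, 0, 0.26],
    [1.6, -21, 0, 0.29],
    [1.9, -24, 0, 0.32],
    [2.1, -26.5, 0, 0.34],
    [2.2, -28.4, 0, 0.349],
    [2.3, -29.4, 0, 0.349],
    [2.3, -29.4, 0, 0.349],
    [2.3, -29.4, 0, 0.349],
    [2.3, -29.4, 0, 0.349],
    [2.3, -29.4, 0, 0.349]
  ]
}}

```text
time: 10.2
ee_pos: [0.532, -0.1407, 0.1]
tcp_rot: [180.0, -0.0, -180.0]
wrist_force: [0.2, -0.2, -3.6]
opening: 0.0204
grasp_force: 39.5
```

```bash
python3 - <<'E'
from h import *
o=get_obs(); im=camera("wrist"); cv2.imwrite("pics/w3.png",im[:,:,::-1])
print({k:np.round(o[k],4) for k in("time","ee_pos","tcp_rot","wrist_force","torque","opening","grasp_force")})
b,r,k=masks(im)
for q in quads("wrist",b,o["ee_pos"][2]-.007,o): print("b",*q)
for q in quads("wrist",r,.005,o): print("r",*q)
im=camera("top"); cv2.imwrite("pics/t3.png",im[:,:,::-1])
for q in quads("top",masks(im)[0],.014): print(*q)
E
```

```text
{'time': np.float64(10.2), 'ee_pos': array([ 0.532 , -0.1407,  0.1   ]), 'tcp_rot': array([ 1.799822e+02, -3.250000e-02, -1.799859e+02]), 'wrist_force': array([ 0.2171, -0.1919, -3.6136]), 'torque': array([0.0009, 0.082 , 0.0233]), 'opening': np.float64(0.0204), 'grasp_force': np.float64(39.5463)}
b [160. 243.] [ 507.1 -215.4] [42.  41.8] 56.7
b [ 24. 255.] [ 512.  -281.1] [22.4 41.8] 71.7
b [321. 261.] [ 522.1 -140.9] [65.  43.9] 89.9
b [321. 352.] [ 559.4 -140.9] [25.8  9. ] 89.9
r [315. 200.] [ 529.9 -143. ] [106.8 106.4] 89.9
[451. 253.] [ 535.2 -367.8] [62.4 62.1] 71.3
[410. 259.] [ 520.5 -272.6] [21.9 63. ] 61.1
```

View pics/w3.png

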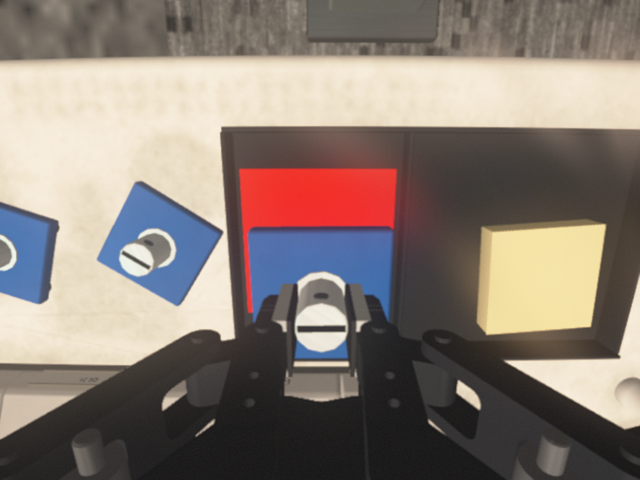

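{"method": "servo_tool", "body": {
  "moves": [
    [-0.05, -0.15, -1, 0],
    [-0.05, -0.15, -3, 0],
    [-0.05, -0.15, -5, 0],
    [-0.05, -0.15, -6.3, 0],
    [-0.05, -0.15, -6.9, 0],
    [-0.05, -0.15, -7.1, 0],
    [-0.05, -0.15, -7.1, 0],
    [-0.05, -0.15, -7.1, 0],
    [-0.05, -0.15, -7.1, 0],
    [-0.05, -0.15, -7.1, 0]
  ]
}}

```text
time: 11.13
ee_pos: [0.5322, -0.1434, 0.0303]
tcp_rot: [-180.0, 0.1, 180.0]
wrist_force: [-0.6, -0.5, -3.2]
opening: 0.0203
grasp_force: 39.6
```

{"method": "servo_tool", "body": {
  "moves": [
    [0, 0, -0.05, 0],
    [0, 0, -0.1, 0],
    [0, 0, -0.15, 0],
    [0, 0, -0.2, 0],
    [0, 0, -0.2, 0],
    [0, 0, -0.2, 0],
    [0, 0, -0.2, 0]
  ]
}}

```text
time: 11.72
ee_pos: [0.5316, -0.1432, 0.0274]
tcp_rot: [180.0, -0.0, 180.0]
wrist_force: [-0.2, -0.1, -2.9]
opening: 0.0203
grasp_force: 39.6
```

{"method": "servo_tool", "body": {
  "moves": [
    [0, 0, -0.03, 0],
    [0, 0, -0.06, 0],
    [0, 0, -0.09, 0],
    [0, 0, -0.12, 0],
    [0, 0, -0.12, 0],
    [0, 0, -0.12, 0],
    [0, 0, -0.12, 0]
  ]
}}

```text
time: 12.3
ee_pos: [0.5317, -0.1433, 0.0263]
tcp_rot: [-180.0, 0.0, 180.0]
wrist_force: [-0.1, 0.4, -2.0]
opening: 0.0201
grasp_force: 39.8
```

{"method": "servo_tool", "body": {
  "moves": [
    [0, 0, -0.02, 0],
    [0, 0, -0.04, 0],
    [0, 0, -0.05, 0],
    [0, 0, -0.05, 0],
    [0, 0, -0.05, 0]
  ]
}}

```text
time: 12.72
ee_pos: [0.5317, -0.1433, 0.0262]
tcp_rot: [-180.0, 0.0, 180.0]
wrist_force: [-2.6, 1.6, 5.8]
opening: 0.0205
grasp_force: 40.2
```

{"method": "servo_tool", "body": {
  "moves": [
    [0, 0, 0.03, 0],
    [0, 0, 0.03, 0]
  ]
}}

```text
time: 12.88
ee_pos: [0.5317, -0.1433, 0.0262]
tcp_rot: [-180.0, 0.0, 180.0]
wrist_force: [-2.4, 1.5, 3.3]
opening: 0.0207
grasp_force: 40.1
```

{"method": "servo_tool", "body": {
  "moves": [
    [0, 0, 0, 0],
    [0, 0, 0, 0],
    [0, 0, 0, 0],
    [0, 0, 0, 0]
  ],
  "claw": 0.5
}}

```text
time: 13.22
ee_pos: [0.5317, -0.1433, 0.0259]
tcp_rot: [-180.0, 0.0, 180.0]
wrist_force: [-0.2, 0.7, 0.3]
opening: 0.0424
grasp_force: 0.0
```

{"method": "servo_tool", "body": {
  "moves": [
    [0, 0, 0.5, 0],
    [0, 0, 2, 0],
    [0, 0, 4, 0],
    [0, 0, 7, 0],
    [0, 0, 10, 0],
    [0, 0, 12, 0],
    [0, 0, 12, 0],
    [0, 0, 12, 0],
    [0, 0, 12, 0]
  ]
}}

```text
time: 13.97
ee_pos: [0.5315, -0.1432, 0.1454]
tcp_rot: [180.0, -0.0, 180.0]
wrist_force: [-0.0, 0.3, -0.4]
opening: 0.0429
grasp_force: 0.0
```

```bash
python3 - <<'E'
from h import *
o=get_obs(); im=camera("wrist"); cv2.imwrite("pics/w4.png",im[:,:,::-1])
print({k:np.round(o[k],4) for k in("time","ee_pos","wrist_force","opening")})
b,r,k=masks(im)
for q in quads("wrist",b,.019,o): print("b",*q)
for q in quads("wrist",r|b,.005,o): print("r",*q)
im=camera("scene"); cv2.imwrite("pics/s4.png",im[:,:,::-1])
for q in quads("scene",masks(im)[0],.014): print(*q)
E
```

```text
{'time': np.float64(13.9667), 'ee_pos': array([ 0.5315, -0.1432,  0.1454]), 'wrist_force': array([-0.0388,  0.2892, -0.3623]), 'opening': np.float64(0.0429)}
b [187. 230.] [ 528.  -252.3] [62.6 62.2] 56.7
b [ 55. 232.] [ 530.6 -364.4] [62.5 62.1] 71.1
b [320. 234.] [ 531.3 -143.6] [63.8 62.8] 89.9
r [322. 221.] [ 529.8 -143. ] [106.7 105.9] 89.9
r [187. 230.] [ 531.3 -258. ] [65.9 65.4] 56.7
r [ 55. 232.] [ 534.  -375.8] [65.7 65.3] 71.1
r [320. 234.] [ 534.8 -143.6] [67.1 66.1] 89.9
[324. 282.] [ 534.5 -143.9] [63.1 64.1] 0.2
[361. 318.] [ 530.  -256.9] [64.8 62.8] 56.9
[406. 355.] [ 533.4 -370.3] [64.4 63.4] 71.0
```

View pics/w4.png

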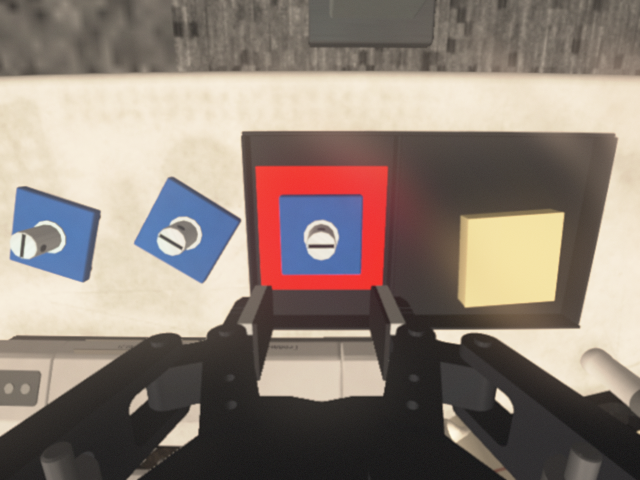

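The wrist picture shows the base at about (320, 234). It is flat and roughly 1.5 mm from the mat's centre, and the other two bases haven't moved.

```bash
python3 -c "
from workcell import *
print(job_done())"
```

```text
the job is handed in; nothing more can be done
None
```

The left-hand base was the rocker: one corner sank about 1.5 mm at 2–4 N, and it now stands flat within about 2 mm of the red mat's centre. I pressed only two corners of that base (peak 5.6 N on its firm corner, slightly over 5 N) and never touched the other two. I handed the job in at about 14 s; no verdict came back.

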